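# Tip a well plate over onto its drip board

### The arm

A 7-joint arm with a two-finger parallel gripper is mounted at the origin on the work surface. World frame = base frame: x ahead of the robot, y to its left, z up, the work surface at z = 0. Lengths are in m, angles in rad, forces in N, time in s.
With the tool pointing down it reaches from about 0.35 to 0.9 m from the base axis. Payload 8.1 kg.
Tool frame: the origin (TCP) lies midway between the tips of the shut fingers; the grasp point (between the pads) lies 19 mm behind it; z points along the fingers, x is the direction in which the jaws open and shut, and the axes are right-handed (so a half turn about z gives the same grasp; the last joint's range is limited). The gripper opens to 92 mm and grips with 3 to 60 N. Pads are 19 mm wide; open, the fingers measure 130 mm over their backs; the gripper's body (75 mm by 190 mm) begins 47 mm behind the grasp point.
Start: joints at [-1.24, 0.434, 0.025, 1.573, -0.012, 1.134, -0.075], TCP at [0.263, 0.567, 0.227] pointing down, gripper open.
Joint ranges: [-2.62, 2.62], [-0.44, 2.09], [-1.27, 1.32], [0.08, 2.57], [-1.32, 4.46], [0.12, 2], [-2.74, 2.74]. Speed limits (rad/s): [2.22, 2.22, 3.01, 3.01, 3.14, 3.14, 3.14].

### API

Orientations are given as a rotation vector (axis times angle).
In Python, from cell import arm gives the robot as it stands. The module is installed in compiled form; this text tells all that it offers.
- The arm moves only by the tool play_rows, never from a script. Its argument "motion" is a list of rows, each a list of 7 numbers: the gripper's target within -1 to 1 (fully open at 1, half-way at 0, shut at -1), then the shift along the tool's x, y, z in mm, then the turn, a rotation vector about the tool's x, y, z in rad. In form: [[claw, tx, ty, tz, ax, ay, az], ...]. A call has 1 to 10 rows; each row is the pose to reach, as a shift and turn from the pose measured when the call began, along the tool's axes at that moment; what a row does not reach only later rows make up. A row lasts 1/10 s, in which the tool goes at most 50 mm and 8.59 degrees, less where a joint would pass 70% of its speed; a pose out of reach is approached as far as the arm can. A call with a gripper value outside its range is refused whole. The fingers move at their own pace and stop on an object; "force" is the grip in N (left out, the last holds). Time passes only in rows, so rows that repeat a pose let the fingers close. It gives the time, the measured TCP pose, the force and the opening at its end, in the units of the state.
- arm.observe(): the state, without advancing time (a new reading comes with each control period).
- arm.get_image(name): name is "side" or "top" or "wrist"; returns a dict with "img" (384x512x3 uint8, blue, green, red), "depth" (384x512 float32, m along the optical axis (not along the pixel's ray), 0 where there is no reading), "K" (3x3 intrinsics, pixels), "rvec" (rotation vector, rad) and "tvec" (3), from world to camera coordinates, as OpenCV has them. Camera axes: x right, y down, z forward; pixel columns grow to the right and rows downward; lengths in m; the calibration is good to about 2 mm. A picture is of the moment at which its call begins.
- arm.sign_off(): hands the job in, once; it reports no verdict.
Trained networks look in a picture, given as the dict that the camera call returned (one of the last four; its "shot" number tells which), for a name from the list of things; names that differ only in an ending like _2 or _b are one class to them, and where a whole thing is asked for, a point or a joint stands for the part that bears it (a point fixed in the world has none). Each returns a list of dicts, best first, with "score" (0 to 1); they miss things now and then, are a little off and sometimes report something else, mostly with a low value. They report only what shows in the picture. A call takes as long as a camera call. They do not tell look-alikes from the thing itself.
- arm.look_for(picture, query): "box" ([left, top, width, height] as shares, 0 to 1, of the picture: columns of its width, rows of its height, round what is visible of it).
The state is a dict: "clock": time; "joints": joint angles; "dq": joint speeds; "joint_efforts": joint torques, N m; "position": TCP position; "ee_rot": TCP orientation; "force": force on the tool from outside, world axes, zero at the start; "ft_torque": the same for the moment, N m; "width": opening from 0.0 (shut) to 1.0 (fully open).
Only numpy, scipy, OpenCV 4.12 (cv2) and the standard library are available. Lean on these libraries where they do the work, as an engineer would, in place of code of your own. Each camera call takes 0.05 s, during which the arm holds its last target. There are 200 camera calls.

### The job

The rinsed well plate lies on the bench with its wells up, just in front of the low steel drip board. With the fingertips only, never gripping or picking it up, push it flat against the board's near edge, then tip it up against that edge and over, so that it lies upside down, flat, roughly square and wholly on the board. Leave the tube rack, the bottle and the tip box alone.

Things in the scene. Friction and masses are not known exactly. Their poses are not given: they have to be found in the camera images.
- well_plate: the well plate: a loose rigid grey block 85.5 mm (its x) by 127.8 mm (its y) by 18 mm high (its z), about 90 g, flat upright sides, 4 by 6 round dark wells in its top, plain underneath. Origin: centre of the underside; x points from the robot's side towards the board, z out of the well face (up at first). It lies 15 to 35 mm short of the board's near edge, up to 0.1 rad askew to it
- plate_middle (a point): the middle of the well plate's body, 9 mm above its underside; axes as the plate's
- far_edge (a point): the middle of the plate's far long side (the one facing the board at the start), half way up the 18 mm thickness; axes as the plate's. This side meets the board's edge and the plate turns about it
- near_edge (a point): the middle of the plate's near long side (the one facing the robot at the start), half way up the thickness; axes as the plate's. The side to push on: finger pads hardly slip on this plastic, so under a light push of 5 to 10 N towards the board the side follows the fingertips up and round
- drip_board: the drip board: a flat steel plate fixed to the bench, 150 mm (its x) by 280 mm (its y) by 6 mm high, with a thin grey pad on top that does not stand out. Origin: centre of its underside; x points away from the robot, square to its long near edge; z up. Nothing lies on it
- board_edge (a point): the middle of the board's long near edge (the one facing the robot), on its top corner 6 mm above the bench; axes as the board's. The upright 6 mm face under it is the stop to push against; the plate rolls about this corner as it tips
- tube_rack: bystander: white rack 100 x 160 mm with lilac-capped tubes, 112 mm high in all; origin at the centre of its underside
- buffer_bottle: bystander: white bottle 70 mm across, 160 mm high; origin at the centre of its underside
- tip_box: bystander: blue box with a clear lid, 85 x 120 mm, 76 mm high; origin at the centre of its underside
Not all that is in view belongs to the job. There is more than one size of the well_plate; the one meant has the size given above.

How it is judged:
On the way, in this order (a step that is already met when the one before it is completed fails the run):
1. the plate lies flat, wells up, with its far side up against the board's near edge (x of far_edge in the frame of board_edge between -0.006 and 0.01 m and angle between plate_middle's own z axis and vertical below 0.2 rad and angle between the x axis of well_plate and the x axis of drip_board, either way round below 0.1 rad), for 0.1 s.
2. the plate is tipped up on its far side at the board's near edge (angle between plate_middle's own z axis and vertical between 0.9 and 1.9 rad and x of far_edge in the frame of board_edge between -0.03 and 0.04 m and z of far_edge in the frame of board_edge below 0.03 m), for 0.05 s.
At the end, for the whole second after the job is handed in: the plate lies upside down (wells down, within 0.06 rad of flat) and still on the drip board, its long sides between the board's near and far edges (1 mm spare), its middle within 76 mm of the board's centre line and its sides within 0.2 rad of the board's (angle between plate_middle's own z axis and vertical above 3.08 rad and linear speed of well_plate below 0.01 m/s and angular speed of well_plate below 0.1 rad/s and height (world z) of plate_middle between 0.012 and 0.018 m and x of far_edge in the frame of board_edge above -0.001 m and x of near_edge in the frame of board_edge below 0.151 m and y of plate_middle in the frame of board_edge between -0.076 and 0.076 m and angle between the x axis of well_plate and the x axis of drip_board, either way round below 0.2 rad); the robot touches nothing.
It fails at once if the plate is picked up: its far side leaves the board or bench by some 3 cm, or it is lifted while lying flat, or carried in the air (height (world z) of far_edge above 0.04 m or height (world z) of plate_middle above 0.075 m or (angle between plate_middle's own z axis and vertical below 0.25 rad and height (world z) of plate_middle above 0.04 m)).
It fails at once if the tube rack is moved by more than 15 mm or tipped (distance of tube_rack from where it was at the start of the episode above 0.015 m or angle between tube_rack's own z axis and vertical above 0.2 rad).
It fails at once if the buffer bottle is moved by more than 15 mm or tipped (distance of buffer_bottle from where it was at the start of the episode above 0.015 m or angle between buffer_bottle's own z axis and vertical above 0.2 rad).
It fails at once if the tip box is moved by more than 15 mm or tipped (distance of tip_box from where it was at the start of the episode above 0.015 m or angle between tip_box's own z axis and vertical above 0.2 rad).
It also fails if it takes over 48 s, if anything falls off the work surface, if the arm or the gripper's body presses on something with over 40 N, if the wrist force passes 120 N, or if a joint passes its speed limit or range.

## Working session

There is one attempt and no reset: what is moved stays moved. The work goes in short steps, Python scripts to look and compute and a tool call to move; the robot and the scene stay as the last step left them, time stands still between calls to the robot, and variables do not carry over. Pictures are saved under pics/ and viewed, on a budget of 10 in all, crops included, one or two more only if the job needs it, and the job is handed in when it is done.

Besides the shell and the picture viewer there is one more tool, called after ">>>" as name([rows], argument=value, ...), one row to a line, values as JSON. play_rows: Moves the arm, as the interface text tells. Its arguments: {"type":"object","properties":{"motion":{"type":"array"},"force":{"type":"number"}},"required":["motion"]}

```bash
mkdir -p pics; cat > h.py <<'E'
import numpy as np, cv2
from cell import arm
from scipy.spatial.transform import Rotation as R
def cloud(p):
    d=p["depth"];h,w=d.shape;u,v=np.meshgrid(np.arange(w),np.arange(h))
    K=p["K"];c=np.stack([(u-K[0,2])/K[0,0]*d,(v-K[1,2])/K[1,1]*d,d],-1)
    Rm=cv2.Rodrigues(np.array(p["rvec"],float))[0]
    P=(c-np.array(p["tvec"]).ravel())@Rm
    P[d==0]=np.nan
    return P
E
python3 - <<'E'
from h import *
s=arm.observe();print(s)
ims=[]
for n in("side","top"):
    p=arm.get_image(n);ims.append(p["img"]);np.save(f"{n}.npy",p,allow_pickle=True)
    P=cloud(p)
    for q in("well_plate","drip_board","tube_rack","buffer_bottle","tip_box"):
        for b in arm.look_for(p,q):
            x,y,w,h=np.array(b["box"])*[512,384,512,384]
            c=P[int(min(y+h/2,383)),int(min(x+w/2,511))]
            print(n,q,round(b["score"],2),np.round([x,y,w,h]),np.round(c,3))
cv2.imwrite("pics/a.png",cv2.resize(np.vstack(ims),(800,1200))[:600]);cv2.imwrite("pics/b.png",cv2.resize(ims[1],(800,600)))
E
```

```text
{'clock': 0.0, 'joints': array([-1.23956   ,  0.43521569,  0.02496402,  1.57410129, -0.01160582,
        1.13398172, -0.07513127]), 'dq': array([ 5.63890390e-05, -5.75200654e-04,  9.59895057e-04, -2.85534464e-04,
       -2.38139917e-04,  7.68568867e-04, -1.95135621e-03]), 'joint_efforts': array([-1.74560125e-05, -6.67862248e+01,  9.84418429e-01, -3.14453137e+01,
       -6.05593901e-02,  4.30156023e-02,  1.57357817e-04]), 'position': array([0.26255312, 0.56661675, 0.22594777]), 'ee_rot': array([ 2.64676399e+00,  1.69064418e+00, -1.94605303e-03]), 'force': array([-1.25620099,  0.70074472, -0.14937543]), 'ft_torque': array([-0.00177648, -0.03638696,  0.02236536]), 'width': 0.999165743825495}
side well_plate 0.83 [164. 145.  51.  38.] [0.346 0.228 0.023]
side well_plate 0.73 [232. 155.  24.  36.] [0.529 0.109 0.018]
side well_plate 0.64 [209. 209.  50.  29.] [ 0.419 -0.093  0.023]
side well_plate 0.3 [244. 299.  57.  64.] [ 0.402 -0.477  0.077]
side drip_board 0.85 [252. 141.  63.  63.] [0.671 0.069 0.008]
side tube_rack 0.92 [201.  88.  25.  37.] [0.512 0.444 0.096]
side tube_rack 0.58 [231. 157.  25.  35.] [0.523 0.103 0.021]
side buffer_bottle 0.72 [333. 269.  33.  41.] [ 0.63  -0.458  0.111]
side tip_box 0.68 [247. 300.  50.  64.] [ 0.4   -0.476  0.077]
top well_plate 0.9 [172. 228.  40.  48.] [0.342 0.238 0.027]
top well_plate 0.75 [258. 211.  41.  42.] [ 0.422 -0.078  0.027]
top well_plate 0.71 [209. 193.  35.  25.] [0.518 0.113 0.009]
top well_plate 0.6 [200. 140.  74.  47.] [0.678 0.074 0.005]
top drip_board 0.62 [197. 139.  78.  53.] [0.669 0.077 0.015]
top tube_rack 0.86 [ 89. 190.  52.  27.] [0.513 0.504 0.106]
top buffer_bottle 0.89 [367. 159.  22.  19.] [ 0.646 -0.429  0.12 ]
top buffer_bottle 0.58 [210. 193.  35.  24.] [0.517 0.108 0.019]
top tip_box 0.85 [361. 226.  43.  24.] [ 0.398 -0.455  0.076]
```

View pics/a.png

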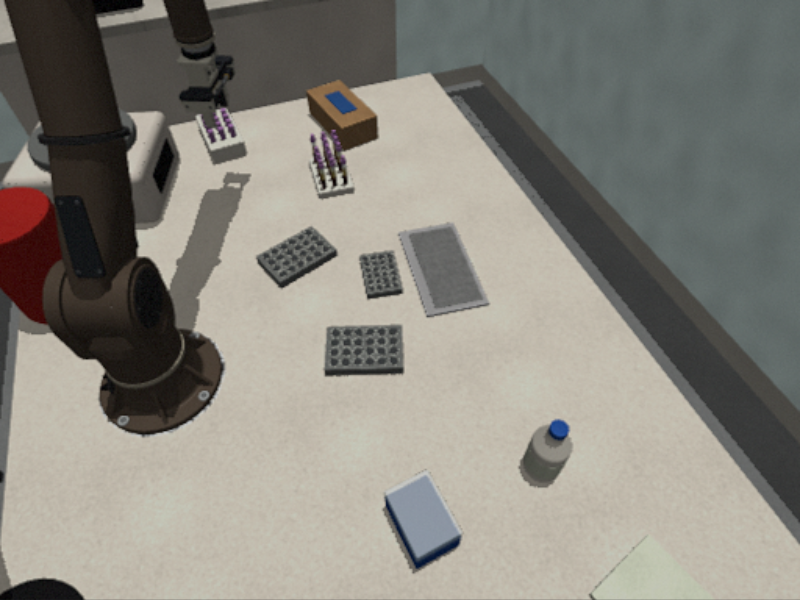

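View pics/b.png

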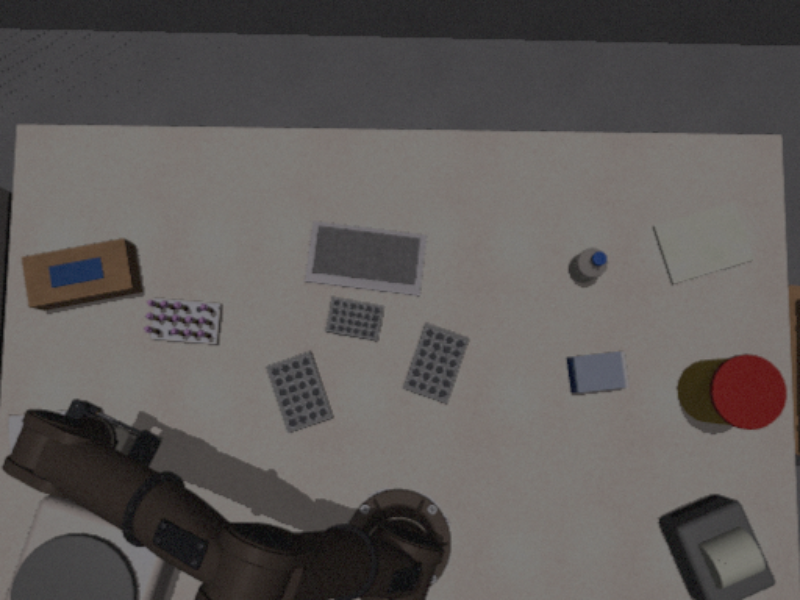

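The candidates for the plate in top view (800 px picture) are A (355,318), right before the board and small, B (300,390), larger, and C (436,362), larger. The scale is about 2.4 mm/px, so A is about 130 x 90 mm and B and C are about 180 x 115 mm. I choose A and check it with a metric rectified crop.

```bash
cat >> h.py <<'E'
def rect(p,z,x0=.44,x1=.78,y0=-.1,y1=.26,s=2000):
    "metric top view at height z: row 0 = x1, col 0 = y1"
    W,H=int((y1-y0)*s),int((x1-x0)*s)
    c,r=np.meshgrid(np.arange(W),np.arange(H))
    X=np.stack([x1-r/s,y1-c/s,np.full(c.shape,z)],-1).reshape(-1,3)
    uv=cv2.projectPoints(X,np.array(p["rvec"],float),np.array(p["tvec"],float),p["K"],None)[0].reshape(H,W,2).astype(np.float32)
    return cv2.remap(p["img"],uv[...,0],uv[...,1],cv2.INTER_CUBIC)
E
python3 - <<'E'
from h import *
for n in("top","side"):
    p=np.load(f"{n}.npy",allow_pickle=True).item()
    for z in(.018,.006):
        im=rect(p,z);hsv=cv2.cvtColor(im,cv2.COLOR_BGR2HSV)
        b,g,r=[im[...,i].astype(int) for i in range(3)]
        m=((r-b)<(12 if n=="top" else 20)).astype(np.uint8)*255
        m=cv2.morphologyEx(m,cv2.MORPH_CLOSE,np.ones((9,9)));m=cv2.morphologyEx(m,cv2.MORPH_OPEN,np.ones((15,15)))
        for c in cv2.findContours(m,0,2)[0]:
            if cv2.contourArea(c)>8000:
                (cx,cy),(w,h),a=cv2.minAreaRect(c)
                print(n,z,"x,y",round(.78-cy/2000,4),round(.26-cx/2000,4),"size",w/2,h/2,"ang",round(a,1))
        if z==.018: cv2.imwrite(f"pics/c_{n}.png",np.hstack([im])[:600] if 0 else cv2.resize(im,(635,600)))
    P=cloud(p)
    for (a,b_) in((.47,.56),(.62,.72)):
        q=P[(P[...,0]>a)&(P[...,0]<b_)&(abs(P[...,1]-.1)<.04)];print("z med",np.median(q[:,2]))
a,b=cv2.imread("pics/c_top.png"),cv2.imread("pics/c_side.png")
cv2.imwrite("pics/c.png",cv2.resize(np.hstack([a,b]),(800,378)))
E
```

```text
top 0.018 x,y 0.6102 0.0803 size 339.5 359.5 ang 90.0
top 0.006 x,y 0.6102 0.0803 size 339.5 359.5 ang 90.0
z med 0.01790257336340535
z med 0.006271569906517851
side 0.018 x,y 0.483 -0.054 size 85.0 91.0 ang 90.0
side 0.018 x,y 0.5258 0.0991 size 159.26625061035156 103.01972961425781 ang 7.5
side 0.018 x,y 0.6778 0.0803 size 204.5 359.5 ang 90.0
side 0.006 x,y 0.4845 -0.0498 size 88.0 99.5 ang 90.0
side 0.006 x,y 0.5317 0.1083 size 158.91128540039062 110.77002716064453 ang 10.4
side 0.006 x,y 0.6798 0.0803 size 359.49993896484375 200.49996948242188 ang 0.0
z med 0.018066121027059238
z med 0.006570729827353041
```

View pics/c.png

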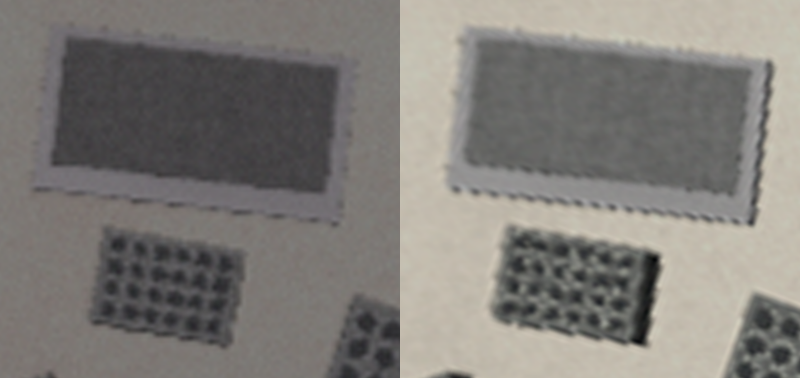

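```bash
cat >> h.py <<'E'
def fit(p,z,rough,size):
    "fit rectangle yaw/centre: mask by r/b ratio, moments-based"
    im=rect(p,z).astype(np.float32)+1
    ra=cv2.GaussianBlur(im[...,2],(7,7),0)/cv2.GaussianBlur(im[...,0],(7,7),0)
    ra=np.clip(ra*100,0,255).astype(np.uint8)
    t,m=cv2.threshold(ra,0,255,cv2.THRESH_BINARY_INV+cv2.THRESH_OTSU)
    m=cv2.morphologyEx(m,cv2.MORPH_CLOSE,np.ones((9,9)));m=cv2.morphologyEx(m,cv2.MORPH_OPEN,np.ones((25,25)))
    for c in cv2.findContours(m,0,2)[0]:
        if cv2.pointPolygonTest(c,((.26-rough[1])*2000,(.78-rough[0])*2000),False)>0:
            (cx,cy),(w,h),a=cv2.minAreaRect(c)
            if w<h: w,h,a=h,w,a-90
            yaw=-np.radians((a+45)%180-45)
            C=np.array([.78-cy/2000,.26-cx/2000])
            print("centre",C.round(4),"size",round(w/2,1),round(h/2,1),"yaw",round(yaw,3));return C,yaw
    print("none",t)
E
python3 - <<'E'
from h import *
p=np.load("top.npy",allow_pickle=True).item()
a=fit(p,.006,(.67,.07),0);b=fit(p,.018,(.52,.105),0)
s=arm.observe()
print(R.from_rotvec(s["ee_rot"]).as_matrix().round(3))
if a and b:
    bx=np.array([np.cos(a[1]),np.sin(a[1])]);px=np.array([np.cos(b[1]),np.sin(b[1])])
    E=a[0]-.075*bx;by=np.array([-bx[1],bx[0]])
    f=b[0]+.04275*px
    print("edge mid",E,"far edge rel",(f-E)@bx,(f-E)@by,"near edge",b[0]-.04275*px)
E
```

```text
centre [0.6715 0.0849] size 281.7 153.3 yaw -0.118
centre [0.5224 0.1099] size 126.9 86.9 yaw -0.158
[[ 0.42   0.907 -0.   ]
 [ 0.907 -0.42   0.   ]
 [ 0.    -0.    -1.   ]]
edge mid [0.59700559 0.09368877] far edge rel -0.033297569105030844 0.005646564165382756 near edge [0.48016826 0.11666883]
```

```bash
cat >> h.py <<'E'
E0=np.array([.597,.0937,0]);YAW=-.118
RB=R.from_euler("z",YAW).as_matrix()
def tool(t): # tool x=board y, y=board x tilted
    M=RB@np.array([[0,1,0],[1,0,0],[0,0,-1.]])
    return M@R.from_euler("x",-t).as_matrix()
def state():
    s=arm.observe();M=R.from_rotvec(s["ee_rot"]).as_matrix()
    p=RB.T@(s["position"]-E0)*1000
    D=tool(0).T@M; t=-R.from_matrix(D).as_rotvec()
    print("t",round(s["clock"],2),"brd",p.round(1),"tilt",t.round(3),"F",(RB.T@s["force"]).round(1),"q",s["joints"].round(2),"w",round(s["width"],2))
    return s,M,p
def go(X,Y,Z,t):
    s,M,p=state();d=M.T@(RB@(np.array([X,Y,Z])-p));r=R.from_matrix(M.T@tool(t)).as_rotvec()
    print("->",(X,Y,Z,t),"mm",d.round(1),"rot",r.round(3))
E
python3 -c "
from h import *
go(-160,7,110,.4)"
```

```text
t 0.6 brd [-387.7  430.8  226.8] tilt [-0.    -0.    -0.316] F [-0.1  0.7  0.4] q [-1.24  0.43  0.02  1.57 -0.01  1.13 -0.08] w 1.0
-> (-160, 7, 110, 0.4) mm [-332.   348.1  116.7] rot [-0.397  0.063 -0.312]
```

>>> play_rows([
  [0.5, -42, 44, 0, -0.05, 0.01, -0.04],
  [0.5, -83, 87, 0, -0.1, 0.02, -0.08],
  [0.5, -125, 130, 10, -0.15, 0.02, -0.12],
  [0.5, -166, 174, 25, -0.2, 0.03, -0.16],
  [0.5, -208, 218, 45, -0.25, 0.04, -0.2],
  [0.5, -250, 261, 70, -0.3, 0.05, -0.24],
  [0.5, -290, 305, 95, -0.35, 0.06, -0.28],
  [0.5, -332, 348, 117, -0.397, 0.063, -0.312],
  [0.5, -332, 348, 117, -0.397, 0.063, -0.312],
  [0.5, -332, 348, 117, -0.397, 0.063, -0.312],
])

```text
clock: 1.6
position: [0.4389, 0.1187, 0.1097]
ee_rot: [2.105, 1.874, 0.382]
force: [2.7, 0.5, 0.2]
width: 0.748
```

```bash
python3 -c "
from h import *
go(-148,7,8,.4)"
```

```text
t 1.6 brd [-159.9    6.3  109.7] tilt [ 0.401 -0.002  0.002] F [2.6 0.8 0.2] q [-0.87  0.19  0.32  2.44  0.76  0.28  0.18] w 0.75
-> (-148, 7, 8, 0.4) mm [  0.6 -28.7  98.3] rot [ 0.001 -0.002  0.002]
```

>>> play_rows([
  [0.5, 0, -9, 30, 0, 0, 0],
  [0.5, 0.3, -18, 60, 0, 0, 0],
  [0.5, 0.6, -26, 85, 0, 0, 0],
  [0.5, 0.6, -28, 95, 0, 0, 0],
  [0.5, 0.6, -29, 98, 0, 0, 0],
  [0.5, 0.6, -29, 98, 0, 0, 0],
])

```text
clock: 2.2
position: [0.451, 0.1193, 0.0078]
ee_rot: [2.104, 1.875, 0.386]
force: [0.4, -1.5, -0.2]
width: 0.751
```

```bash
python3 - <<'E'
from h import *
go(-104,7,8,.4)
p=arm.get_image("side");np.save("s2.npy",p,allow_pickle=True)
cv2.imwrite("pics/d.png",cv2.resize(p["img"][100:260,140:340],(800,640))[:600])
p=arm.get_image("wrist");print(p["tvec"])
cv2.imwrite("pics/e.png",p["img"])
E
```

```text
t 2.2 brd [-148.     8.2    7.8] tilt [ 0.402 -0.004  0.003] F [ 0.6 -1.5 -0.2] q [-0.55  0.47 -0.03  2.49  2.03  0.29 -1.13] w 0.75
-> (-104, 7, 8, 0.4) mm [-1.4 40.5 17. ] rot [ 0.002 -0.004  0.002]
[-0.17214015 -0.30823671 -0.09979834]
```

View pics/d.png

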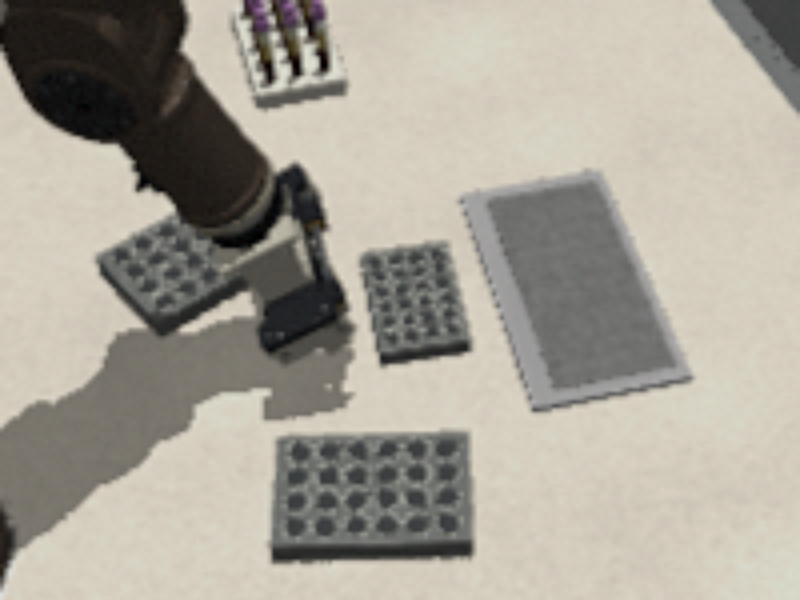

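>>> play_rows([
  [0.5, -0.3, 4.6, 1.9, 0, 0, 0],
  [0.5, -0.6, 9.2, 3.9, 0, 0, 0],
  [0.5, -1, 13.8, 5.8, 0, 0, 0],
  [0.5, -1, 18.4, 7.8, 0, 0, 0],
  [0.5, -1, 23, 9.7, 0, 0, 0],
  [0.5, -1, 27.6, 11.7, 0, 0, 0],
  [0.5, -1, 32.2, 13.6, 0, 0, 0],
  [0.5, -1, 36.8, 15.6, 0, 0, 0],
  [0.5, -1, 41, 17.4, 0, 0, 0],
  [0.5, -1, 44, 18.6, 0, 0, 0],
])

```text
clock: 3.3
position: [0.4979, 0.1117, 0.0065]
ee_rot: [2.108, 1.875, 0.382]
force: [-1.0, 0.0, 0.6]
width: 0.747
```

```bash
cat >> h.py <<'E'
def plate(z=.018,nm="top"):
    p=arm.get_image(nm);P=cloud(p);B=(P-E0)@RB*1000
    m=(abs(B[...,1]-7)<35)&(B[...,0]>-130)&(B[...,0]<120)&(B[...,2]>3)&(B[...,2]<110)
    return p,B[m]
E
python3 - <<'E'
from h import *
go(-94,7,8,.4)
p,b=plate();fit(p,.018,(.545,.105),0);cv2.imwrite("pics/f.png",cv2.resize(rect(p,.018),(635,600)))
E
```

```text
t 3.3 brd [-100.5    6.3    6.5] tilt [ 0.398 -0.004  0.001] F [-1.  -0.1  0.6] q [-0.54  0.5   0.07  2.4   2.01  0.2  -1.01] w 0.75
-> (-94, 7, 8, 0.4) mm [0.7 6.6 1.1] rot [-0.002 -0.004  0.   ]
centre [0.5172 0.1228] size 195.5 153.5 yaw -0.0
```

View pics/f.png

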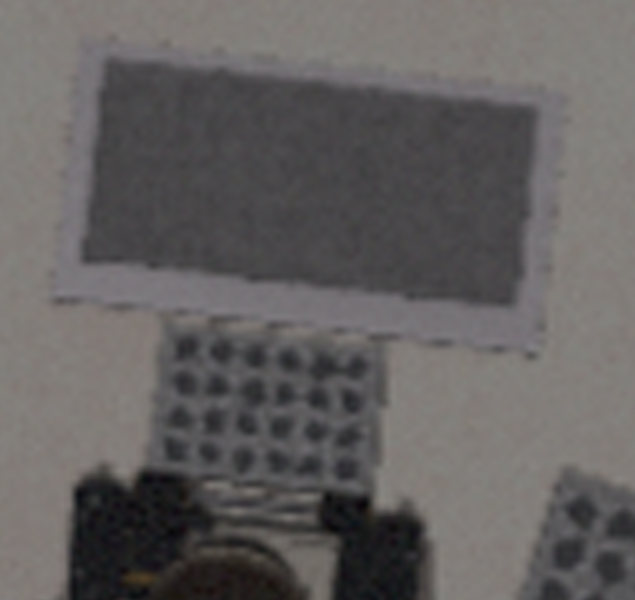

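>>> play_rows([
  [0.5, 0, 2, 0.4, 0, 0, 0],
  [0.5, 0, 4, 0.8, 0, 0, 0],
  [0.5, 0, 5, 1, 0, 0, 0],
  [0.5, 0, 6, 1.2, 0, 0, 0],
  [0.5, 0, 7, 1.5, 0, 0, 0],
])

```text
clock: 3.85
position: [0.5054, 0.1109, 0.0079]
ee_rot: [2.108, 1.875, 0.382]
force: [-1.7, -0.2, -0.0]
width: 0.752
```

```bash
python3 - <<'E'
from h import *
go(-90,7,8,.4)
E
```

```text
t 3.85 brd [-93.    6.3   7.9] tilt [ 0.398 -0.004  0.001] F [-1.7 -0.4 -0. ] q [-0.55  0.5   0.1   2.38  1.99  0.18 -0.99] w 0.75
-> (-90, 7, 8, 0.4) mm [0.7 2.8 1.1] rot [-0.002 -0.004  0.   ]
```

>>> play_rows([
  [0.5, 0, 1, 0.4, 0, 0, 0],
  [0.5, 0, 2, 0.8, 0, 0, 0],
  [0.5, 0, 2, 0.8, 0, 0, 0],
])

```text
clock: 4.15
position: [0.5059, 0.1106, 0.0074]
ee_rot: [2.109, 1.877, 0.38]
force: [-7.0, 0.4, 5.1]
width: 0.749
```

```bash
python3 - <<'E'
from h import *
go(-89,7,8,.4)
p,b=plate();cv2.imwrite("pics/g.png",cv2.resize(rect(p,.018)[250:500,100:500],(800,500)))
E
```

```text
t 4.15 brd [-92.4   6.1   7.4] tilt [ 0.396 -0.004  0.002] F [-7.  -0.4  5.1] q [-0.55  0.5   0.1   2.38  1.99  0.18 -0.98] w 0.75
-> (-89, 7, 8, 0.4) mm [0.9 3.4 0.8] rot [-0.004 -0.004  0.001]
```

View pics/g.png

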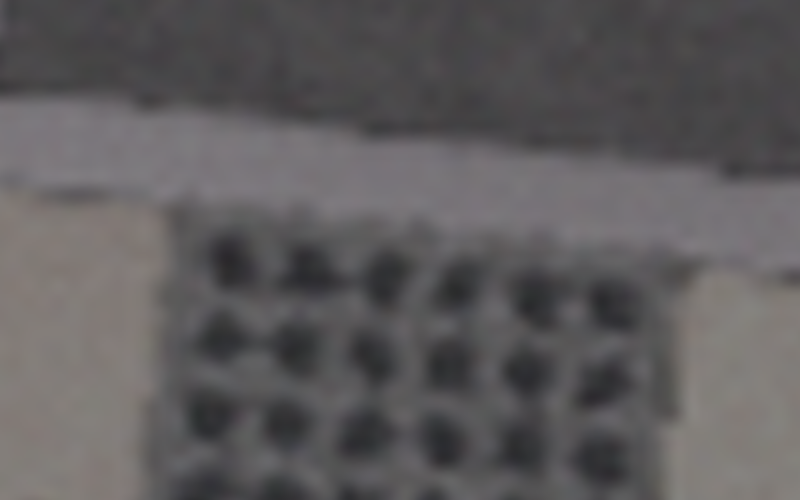

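```bash
cat >> h.py <<'E'
PV=np.array([1.9,6.]);V=(-85.5,5.1)
def arc(th0,th1,t0,t1,d,n=10,Y=6.5):
    s,M,p=state()
    c=p[[0,2]]+0
    for i in range(1,n+1):
        a=np.radians(th0+(th1-th0)*i/n);t=t0+(t1-t0)*i/n
        C=PV+[V[0]*np.cos(a)+V[1]*np.sin(a)+d*np.cos(a),-V[0]*np.sin(a)+V[1]*np.cos(a)-d*np.sin(a)]-9.5*np.array([np.cos(t),np.sin(t)])
        D=M.T@(RB@(np.array([C[0],Y,C[1]])-p));r=R.from_matrix(M.T@tool(t)).as_rotvec()
        print([.5]+D.round(1).tolist()+r.round(3).tolist(),C.round(1))
E
python3 -c "
from h import *
arc(0,20,.4,.25,1.5)"
```

```text
t 4.2 brd [-92.4   6.1   7.5] tilt [ 0.396 -0.004  0.002] F [-7.5 -0.4  3.7] q [-0.55  0.5   0.1   2.38  1.99  0.18 -0.98] w 0.75
[0.5, 0.4, 2.8, -2.1, 0.011, -0.004, 0.001] [-90.7  10.5]
[0.5, 0.4, 4.2, -4.8, 0.026, -0.004, 0.001] [-90.4  13.5]
[0.5, 0.4, 5.7, -7.4, 0.041, -0.004, 0.001] [-90.   16.6]
[0.5, 0.4, 7.4, -10.0, 0.056, -0.004, 0.001] [-89.5  19.6]
[0.5, 0.4, 9.1, -12.6, 0.071, -0.004, 0.001] [-88.9  22.6]
[0.5, 0.4, 10.8, -15.1, 0.086, -0.004, 0.001] [-88.3  25.6]
[0.5, 0.5, 12.7, -17.5, 0.101, -0.004, 0.001] [-87.5  28.5]
[0.5, 0.5, 14.7, -19.8, 0.116, -0.004, 0.001] [-86.6  31.4]
[0.5, 0.5, 16.7, -22.1, 0.131, -0.004, 0.001] [-85.6  34.3]
[0.5, 0.5, 18.8, -24.3, 0.146, -0.004, 0.001] [-84.5  37.2]
```

>>> play_rows([
  [0.5, 0.4, 2.8, -2.1, 0.011, -0.004, 0],
  [0.5, 0.4, 4.2, -4.8, 0.026, -0.004, 0],
  [0.5, 0.4, 5.7, -7.4, 0.041, -0.004, 0],
  [0.5, 0.4, 7.4, -10, 0.056, -0.004, 0],
  [0.5, 0.4, 9.1, -12.6, 0.071, -0.004, 0],
  [0.5, 0.4, 10.8, -15.1, 0.086, -0.004, 0],
])

```text
clock: 4.8
position: [0.5086, 0.1107, 0.0254]
ee_rot: [2.164, 1.926, 0.297]
force: [-5.9, 0.6, 0.4]
width: 0.746
```

```bash
python3 - <<'E'
from h import *
arc(12,35,.31,.15,1.5)
p,b=plate(nm="side")
b=b[(b[:,0]>-80)&(b[:,0]<5)&(abs(b[:,1])<25)]
for x in range(-80,5,10):
    q=b[(b[:,0]>=x)&(b[:,0]<x+10)]
    if len(q): print(x+5,np.median(q[:,2]).round(1))
E
```

```text
t 4.8 brd [-89.8   6.5  25.4] tilt [0.307 0.001 0.002] F [-5.9 -0.1  0.4] q [-0.35  0.46 -0.1   2.28  0.97  0.25  0.09] w 0.75
[0.5, 0.0, 3.4, -2.6, 0.013, 0.001, 0.002] [-87.3  28.9]
[0.5, 0.0, 5.4, -5.5, 0.029, 0.001, 0.002] [-86.3  32.3]
[0.5, 0.0, 7.6, -8.3, 0.045, 0.001, 0.002] [-85.1  35.6]
[0.5, 0.0, 9.8, -11.0, 0.061, 0.001, 0.002] [-83.8  38.8]
[0.5, 0.0, 12.1, -13.6, 0.077, 0.001, 0.002] [-82.3  42. ]
[0.5, 0.0, 14.5, -16.1, 0.093, 0.001, 0.002] [-80.8  45.1]
[0.5, 0.0, 17.1, -18.5, 0.109, 0.001, 0.002] [-79.1  48.2]
[0.5, -0.0, 19.7, -20.8, 0.125, 0.001, 0.002] [-77.3  51.2]
[0.5, -0.0, 22.4, -23.0, 0.141, 0.001, 0.002] [-75.4  54.1]
[0.5, -0.0, 25.2, -25.1, 0.157, 0.001, 0.002] [-73.4  56.9]
-65 32.1
-55 30.1
-45 28.5
-35 26.0
-25 25.4
-15 21.9
-5 20.8
5 19.3
```

>>> play_rows([
  [0.5, 0, 3.4, -2.6, 0.013, 0, 0.002],
  [0.5, 0, 5.4, -5.5, 0.029, 0, 0.002],
  [0.5, 0, 7.6, -8.3, 0.045, 0, 0.002],
  [0.5, 0, 9.8, -11, 0.061, 0, 0.002],
  [0.5, 0, 12.1, -13.6, 0.077, 0, 0.002],
  [0.5, 0, 14.5, -16.1, 0.093, 0, 0.002],
  [0.5, 0, 17.1, -18.5, 0.109, 0, 0.002],
  [0.5, 0, 19.7, -20.8, 0.125, 0, 0.002],
  [0.5, 0, 22.4, -23, 0.141, 0, 0.002],
  [0.5, 0, 25.2, -25.1, 0.157, 0, 0.002],
])

```text
clock: 5.85
position: [0.5239, 0.1089, 0.0573]
ee_rot: [2.263, 2.011, 0.147]
force: [-6.2, 1.7, 4.9]
width: 0.75
```

```bash
python3 - <<'E'
from h import *
arc(35,60,.15,-.05,1.5)
p,b=plate(nm="side")
b=b[(b[:,0]>-80)&(b[:,0]<15)&(abs(b[:,1])<25)]
for x in range(-80,15,10):
    q=b[(b[:,0]>=x)&(b[:,0]<x+10)]
    if len(q): print(x+5,np.median(q[:,2]).round(1))
E
```

```text
t 5.85 brd [-74.4   6.5  57.3] tilt [0.147 0.001 0.   ] F [-6.4  1.   4.9] q [ 0.    0.49 -0.46  2.07  0.55  0.57  0.6 ] w 0.75
[0.5, 0.0, 3.7, -2.2, 0.017, 0.001, 0.0] [-71.1  60. ]
[0.5, 0.0, 6.6, -4.7, 0.037, 0.001, 0.0] [-68.6  62.9]
[0.5, 0.0, 9.5, -7.1, 0.057, 0.001, 0.0] [-66.   65.7]
[0.5, 0.0, 12.6, -9.3, 0.077, 0.001, 0.0] [-63.4  68.3]
[0.5, 0.0, 15.7, -11.5, 0.097, 0.001, 0.0] [-60.6  70.9]
[0.5, 0.0, 18.9, -13.4, 0.117, 0.001, 0.0] [-57.7  73.3]
[0.5, -0.0, 22.2, -15.3, 0.137, 0.001, 0.0] [-54.7  75.7]
[0.5, -0.0, 25.6, -17.0, 0.157, 0.001, 0.0] [-51.6  77.8]
[0.5, -0.0, 29.0, -18.5, 0.177, 0.001, 0.0] [-48.4  79.9]
[0.5, -0.0, 32.5, -20.0, 0.197, 0.001, 0.0] [-45.2  81.8]
-75 3.8
-55 58.7
-45 53.0
-35 46.4
-25 40.1
-15 32.7
-5 27.5
5 19.5
15 6.9
```

>>> play_rows([
  [0.5, 0, 3.7, -2.2, 0.017, 0, 0],
  [0.5, 0, 6.6, -4.7, 0.037, 0, 0],
  [0.5, 0, 9.5, -7.1, 0.057, 0, 0],
  [0.5, 0, 12.6, -9.3, 0.077, 0, 0],
  [0.5, 0, 15.7, -11.5, 0.097, 0, 0],
  [0.5, 0, 18.9, -13.4, 0.117, 0, 0],
  [0.5, 0, 22.2, -15.3, 0.137, 0, 0],
  [0.5, 0, 25.6, -17, 0.157, 0, 0],
  [0.5, 0, 29, -18.5, 0.177, 0, 0],
  [0.5, 0, 32.5, -20, 0.197, 0, 0],
])

```text
clock: 6.9
position: [0.5531, 0.1057, 0.0829]
ee_rot: [-2.32, -2.061, 0.055]
force: [-4.5, 0.4, 8.2]
width: 0.747
```

```bash
python3 - <<'E'
from h import *
arc(60,84,-.05,-.25,1.2)
p,b=plate(nm="side")
b=b[(b[:,0]>-80)&(b[:,0]<15)&(abs(b[:,1])<25)]
for x in range(-80,15,10):
    q=b[(b[:,0]>=x)&(b[:,0]<x+10)]
    if len(q): print(x+5,np.median(q[:,2]).round(1))
E
```

```text
t 6.9 brd [-45.    6.7  82.9] tilt [-0.052  0.001  0.   ] F [-4.6 -0.2  8.2] q [ 0.12  0.59 -0.57  1.8   0.36  0.9   0.85] w 0.75
[0.5, -0.2, 2.8, -0.9, 0.018, 0.001, 0.0] [-42.1  83.7]
[0.5, -0.2, 6.0, -2.7, 0.038, 0.001, 0.0] [-38.8  85.3]
[0.5, -0.2, 9.3, -4.3, 0.058, 0.001, -0.0] [-35.5  86.7]
[0.5, -0.2, 12.6, -5.7, 0.078, 0.001, -0.0] [-32.1  88. ]
[0.5, -0.2, 15.9, -7.1, 0.098, 0.001, -0.0] [-28.7  89.2]
[0.5, -0.2, 19.4, -8.2, 0.118, 0.001, -0.0] [-25.2  90.2]
[0.5, -0.2, 22.8, -9.3, 0.138, 0.001, -0.0] [-21.7  91. ]
[0.5, -0.2, 26.3, -10.2, 0.158, 0.001, -0.0] [-18.2  91.7]
[0.5, -0.2, 29.8, -10.9, 0.178, 0.001, -0.0] [-14.6  92.3]
[0.5, -0.2, 33.4, -11.5, 0.198, 0.001, -0.0] [-11.   92.7]
-75 3.4
-65 3.8
-55 3.2
-45 3.2
-35 3.9
-25 71.3
-15 60.8
-5 42.7
5 28.1
15 14.9
```

>>> play_rows([
  [0.5, -0.2, 2.8, -0.9, 0.018, 0, 0],
  [0.5, -0.2, 6, -2.7, 0.038, 0, 0],
  [0.5, -0.2, 9.3, -4.3, 0.058, 0, 0],
  [0.5, -0.2, 12.6, -5.7, 0.078, 0, 0],
  [0.5, -0.2, 15.9, -7.1, 0.098, 0, 0],
  [0.5, -0.2, 19.4, -8.2, 0.118, 0, 0],
  [0.5, -0.2, 22.8, -9.3, 0.138, 0, 0],
  [0.5, -0.2, 26.3, -10.2, 0.158, 0, 0],
  [0.5, -0.2, 29.8, -10.9, 0.178, 0, 0],
  [0.5, -0.2, 33.4, -11.5, 0.198, 0, 0],
])

```text
clock: 7.95
position: [0.5886, 0.1015, 0.0939]
ee_rot: [-2.202, -1.955, 0.245]
force: [0.4, -0.2, 5.3]
width: 0.753
```

```bash
python3 - <<'E'
from h import *
arc(84,104,-.25,-.45,1)
p,b=plate(nm="side")
cv2.imwrite("pics/i.png",cv2.resize(p["img"][100:250,180:340],(640,600)))
E
```

```text
t 7.95 brd [-9.2  6.8 93.9] tilt [-0.25   0.    -0.001] F [ 0.5 -0.2  5.3] q [ 0.13  0.74 -0.57  1.52  0.28  1.21  0.97] w 0.75
[0.5, -0.3, 1.3, 0.4, 0.02, -0.0, -0.001] [-8.1 93.2]
[0.5, -0.3, 4.2, -0.5, 0.04, -0.0, -0.001] [-5.1 93.3]
[0.5, -0.3, 7.1, -1.3, 0.06, -0.0, -0.001] [-2.  93.4]
[0.5, -0.3, 10.0, -2.0, 0.08, -0.0, -0.001] [ 1.  93.3]
[0.5, -0.3, 12.9, -2.6, 0.1, -0.0, -0.001] [ 4.  93.2]
[0.5, -0.3, 15.9, -3.1, 0.12, -0.0, -0.001] [ 6.9 92.9]
[0.5, -0.2, 18.9, -3.5, 0.14, -0.0, -0.001] [ 9.9 92.6]
[0.5, -0.2, 21.8, -3.7, 0.16, -0.0, -0.001] [12.9 92.1]
[0.5, -0.2, 24.8, -3.9, 0.18, -0.0, -0.001] [15.8 91.6]
[0.5, -0.2, 27.8, -4.0, 0.2, -0.0, -0.001] [18.7 90.9]
```

View pics/i.png

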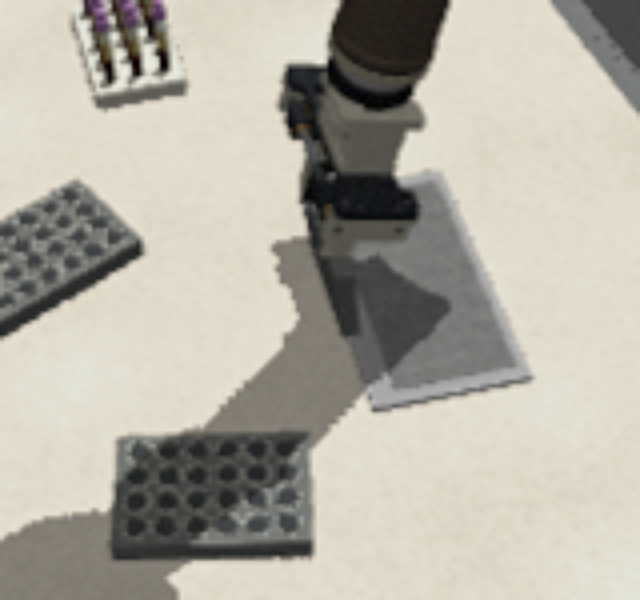

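>>> play_rows([
  [0.5, -0.3, 1.3, 0.4, 0.02, 0, 0],
  [0.5, -0.3, 4.2, -0.5, 0.04, 0, 0],
  [0.5, -0.3, 7.1, -1.3, 0.06, 0, 0],
  [0.5, -0.3, 9.9, -2.4, 0.08, 0, 0],
  [0.5, -0.3, 12.7, -3.4, 0.1, 0, 0],
  [0.5, -0.3, 15.6, -4.3, 0.12, 0, 0],
  [0.5, -0.2, 18.5, -5.1, 0.14, 0, 0],
  [0.5, -0.2, 21.3, -5.7, 0.16, 0, 0],
  [0.5, -0.2, 24.2, -6.3, 0.18, 0, 0],
  [0.5, -0.2, 27.1, -6.8, 0.2, 0, 0],
])

```text
clock: 9.0
position: [0.618, 0.098, 0.0945]
ee_rot: [-2.075, -1.841, 0.42]
force: [1.3, 0.2, 5.7]
width: 0.748
```

```bash
python3 - <<'E'
from h import *
go(35,6.5,89,-.55)
p,b=plate(nm="side")
b=b[(b[:,0]>-30)&(b[:,0]<75)&(abs(b[:,1])<30)]
for x in range(-30,75,10):
    q=b[(b[:,0]>=x)&(b[:,0]<x+10)]
    if len(q): print(x+5,np.percentile(q[:,2],[5,50,95]).round(1))
cv2.imwrite("pics/j.png",cv2.resize(p["img"][130:230,220:327],(640,600)))
E
```

```text
t 9.0 brd [20.3  6.7 94.5] tilt [-0.45  -0.001 -0.002] F [1.3 0.3 5.7] q [ 0.11  0.9  -0.55  1.24  0.22  1.51  1.04] w 0.75
-> (35, 6.5, 89, -0.55) mm [-0.2 15.6 -1.4] rot [ 0.1   -0.002 -0.001]
-25 [3.3 3.9 4.6]
-15 [3.1 3.1 3.1]
-5 [ 3.1 15.2 20. ]
5 [20.5 38.9 59.6]
15 [59.3 77.2 93. ]
25 [89.  92.5 94.1]
35 [ 4.9 89.7 93.5]
45 [3.9 6.1 8.4]
55 [4.8 6.9 8.9]
65 [4.6 6.5 9.6]
75 [4.2 6.3 8.2]
```

View pics/j.png

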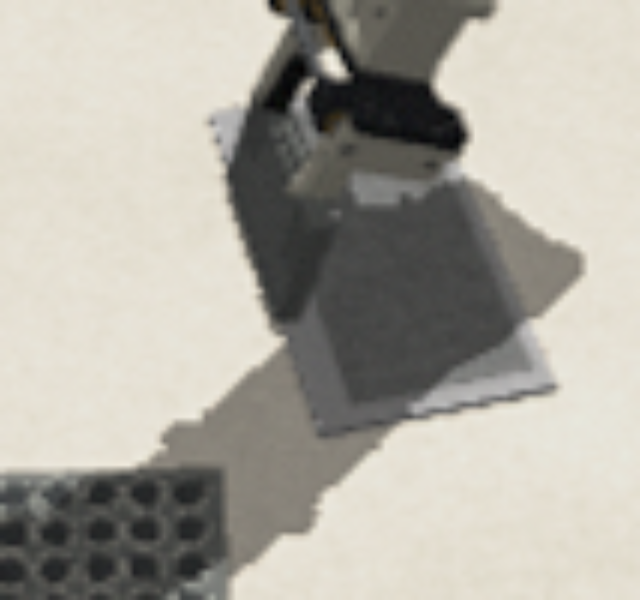

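>>> play_rows([
  [0.5, -0.1, 2.6, -0.4, 0.03, 0, 0],
  [0.5, -0.2, 5.2, -1.3, 0.07, 0, 0],
  [0.5, -0.2, 7.7, -2.2, 0.1, 0, 0],
  [0.5, -0.2, 11.8, -3.2, 0.15, 0, 0],
  [0.5, -0.2, 15.9, -4.1, 0.2, 0, 0],
  [0.5, -0.2, 19.9, -4.8, 0.25, 0, 0],
  [0.5, -0.2, 24, -4.9, 0.25, 0, 0],
  [0.5, -0.2, 28, -4.8, 0.25, 0, 0],
  [0.5, -0.2, 32, -4.6, 0.25, 0, 0],
])

```text
clock: 9.95
position: [0.6499, 0.0942, 0.0846]
ee_rot: [-1.907, -1.69, 0.615]
force: [2.9, 1.3, 4.2]
width: 0.75
```

```bash
python3 - <<'E'
from h import *
state()
p,b=plate(nm="side")
b=b[(b[:,0]>-30)&(b[:,0]<115)&(abs(b[:,1])<30)]
for x in range(-30,115,10):
    q=b[(b[:,0]>=x)&(b[:,0]<x+10)]
    if len(q): print(x+5,np.percentile(q[:,2],[5,50,95]).round(1))
cv2.imwrite("pics/k.png",cv2.resize(p["img"][130:230,220:327],(640,600)))
E
```

```text
t 9.95 brd [52.5  6.7 84.6] tilt [-0.7   -0.003 -0.002] F [2.8 1.7 4.2] q [ 0.05  1.13 -0.51  0.85  0.17  1.88  1.1 ] w 0.75
-25 [3.4 3.4 3.4]
-15 [3.7 4.1 5.5]
-5 [3.8 3.8 3.8]
5 [15.2 23.5 29.2]
15 [27.6 36.5 42.5]
25 [40.5 50.1 55.8]
35 [57.7 63.3 70.6]
45 [69.3 76.5 83.8]
55 [ 4.4 82.1 87.5]
65 [ 4.  42.5 86.1]
75 [5.  6.1 9.4]
85 [4.6 6.5 8.4]
95 [4.9 6.8 9.7]
105 [3.8 6.1 9.7]
115 [4.8 6.4 8.5]
```

View pics/k.png

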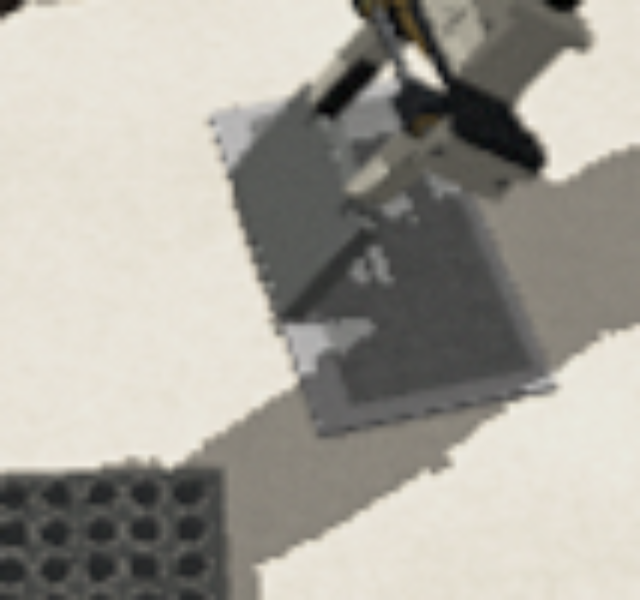

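>>> play_rows([
  [0.5, 0, 3, -0.3, 0, 0, 0],
  [0.5, 0, 6, -0.8, 0, 0, 0],
  [0.5, 0, 9, -1.4, 0, 0, 0],
  [0.5, 0, 11, -2, 0, 0, 0],
  [0.5, 0, 11, -30, 0, 0, 0],
  [0.5, 0, 11, -75, 0, 0, 0],
  [0.5, 0, 11, -115, 0, 0, 0],
  [0.5, 0, 11, -125, 0, 0, 0],
  [0.5, 0, 11, -125, 0, 0, 0],
])

```text
clock: 10.9
position: [0.7456, 0.0616, 0.2025]
ee_rot: [-2.117, -1.55, 0.303]
force: [1.1, 0.1, -1.0]
width: 0.747
```

```bash
python3 - <<'E'
from h import *
go(-60,0,220,0)
for n in("side","top"):
    p,b=plate(nm=n)
    b=b[(b[:,0]>-30)&(b[:,0]<115)&(abs(b[:,1]-7)<30)]
    print(n)
    for x in range(-30,115,10):
        q=b[(b[:,0]>=x)&(b[:,0]<x+10)]
        if len(q): print(x+5,np.percentile(q[:,2],[5,50,95]).round(1))
    cv2.imwrite(f"pics/l_{n}.png",cv2.resize(p["img"][130:230,220:327],(640,600)) if n=="side" else cv2.resize(rect(p,.024),(635,600)))
E
```

```text
t 10.9 brd [151.4 -14.4 202.5] tilt [-0.525 -0.165 -0.184] F [ 1.1  0.2 -1. ] q [-0.11  1.07  0.33  0.6  -0.53  2.    1.29] w 0.75
-> (-60, 0, 220, 0) mm [ -29.8 -190.4   89.8] rot [-0.525 -0.165 -0.184]
side
-25 [3.9 3.9 3.9]
-15 [3.6 4.1 4.6]
-5 [3.2 3.5 5.7]
5 [ 3.7  7.  10.1]
15 [ 4.6 16.9 27.4]
25 [20.8 23.7 26.7]
35 [21.3 25.  27.1]
45 [21.6 23.4 26.7]
55 [20.5 24.3 26.9]
65 [20.9 23.8 26.7]
75 [19.8 22.7 26.4]
85 [20.6 24.2 27.2]
95 [20.9 23.7 27.3]
105 [ 4.9  7.4 16.1]
115 [3.2 7.2 9.9]
top
-25 [3.8 5.3 9.5]
-15 [ 3.6  4.7 11.3]
-5 [ 3.9  5.3 10.4]
5 [ 3.3  7.1 10.6]
15 [ 4.2 19.8 29.8]
25 [17.3 24.5 32.2]
35 [19.  23.9 32.3]
45 [14.2 24.6 29.5]
55 [16.4 23.3 28.7]
65 [17.9 24.4 30.4]
75 [16.7 23.8 31.3]
85 [18.6 24.  32.4]
95 [19.  23.6 29.9]
105 [ 4.5  8.4 17.2]
115 [ 4.2  9.5 15.4]
```

View pics/l_side.png

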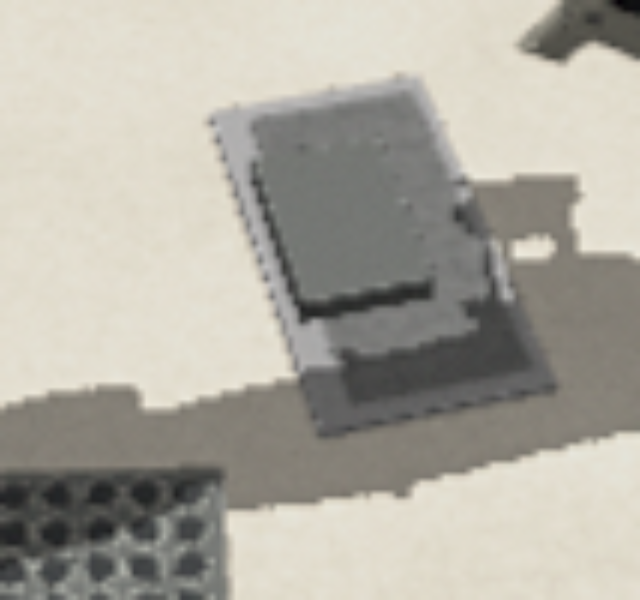

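The plate lies upside down, flat and square at (370,200) in the crop, about 14 to 100 mm in from the board's near edge. The arm is clear of it.

```bash
python3 - <<'E'
from h import *
s,_,_=state();p,b=plate(nm="side")
q=b[(b[:,2]>17)&(b[:,0]>18)&(b[:,0]<95)]
c=np.linalg.lstsq(np.c_[q[:,:2],np.ones(len(q))],q[:,2],rcond=None)[0];print("tilt",c[:2],len(q))
print(arm.sign_off())
E
```

```text
t 11.0 brd [157.6 -31.8 213.5] tilt [-0.503 -0.162 -0.208] F [-0.9 -2.1  1.6] q [-0.09  1.05  0.34  0.59 -0.53  2.    1.29] w 0.75
tilt [-0.00142537 -0.00650688] 270
the job is handed in; nothing more can be done
None
```

The plate now lies upside down and flat on the drip board, and I handed the job in at about 11 s of the 48 s. `sign_off` reported no verdict, so the checks below are my own readings.

I pushed the plate with the open fingertips, without gripping it, until its far side met the board's edge at about 7 N. I then rolled it round the edge corner at 5 to 9 N to about 130 degrees and let it drop the rest of the way.

**Last checks:**
- **Position:** the plate spans about 14 to 100 mm from the board's near edge, with its top at 24 mm. Its middle was about 7 mm off the board's centre line while I pushed. I did not measure that again after the drop.
- **Flatness:** the fitted tilt is below 0.01 rad. By eye in the side picture it is square to the board; I did not measure the angle.
- **Robot:** the hand was about 0.2 m up and touching nothing. It was still drifting slowly when I handed in, because joint 6 had reached the 2.0 rad end of its range during the final retreat. The tool twisted a little there, clear of the plate.
- **Bystanders:** no planned move came near the tube rack, bottle or tip box, and I did not measure them again at the end.

The image estimate of the board's edge was about 2 mm off from where contact occurred, within the stated calibration, and I corrected for it before tipping.

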